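# Stop two of three sample timers with a light press

## Robot

A 7-joint arm with a two-finger parallel gripper is mounted at the origin on a cart in front of the work surface, level with it; the furniture and walls round the work are solid. World frame = base frame: x ahead of the robot, y to its left, z up, the work surface at z = 0. Lengths are in m, angles in rad, forces in N, time in s.
With the tool pointing down it reaches from about 0.4 to 0.925 m from the base axis. Payload 4.1 kg.
Tool frame: the origin (TCP) lies at the very end of the fingers, on their centre line; the grasp point (between the pads) lies bot.tcp_to_grasp behind it (bot.tcp_to_grasp is the distance from the TCP to the grasp point, in m); z points along the fingers, y is the line along which they close (so a half turn about z gives the same grasp; the last joint's range is limited). The gripper opens to 85 mm and grips with 20 to 120 N. Pads are 22 mm wide; open, the fingers measure 114 mm over their backs; the gripper's body (76 mm by 85 mm) begins 54 mm behind the grasp point. The pads swing forward as they close: fully open they stand 13 mm farther back than shut.
Start: joints at [1.162, 0.398, 0.045, 1.537, -0.019, 1.207, -0.051], TCP at [0.198, -0.619, 0.231] pointing down, gripper open.
Joint ranges: [-2.82, 2.82], [-0.49, 2.23], [-1.37, 1.46], [0, 2.46], [-1.36, 4.5], [0.23, 2], [-2.94, 2.94]. Speed limits (rad/s): [2.57, 2.57, 3.14, 3.14, 3.14, 3.14, 3.14].

## Interface

Orientations are given as a unit quaternion [w, x, y, z].
In Python, from cell import bot, read_camera, camera_params gives the robot as it stands.
- The arm moves only by the shell command python3 -m creep 'ROWS' [OPENING]. ROWS is a JSON object of lists of equal length, an entry for each row: "xyz": the shift along the tool's x, y, z in m, a list of three; "twist": the turn about the tool's z in rad. A call has 1 to 10 rows; each row is the pose to reach, as a shift and turn from the pose commanded when the call began, along the tool's axes at that moment; what a row does not reach only later rows make up. A row lasts 1/12 s, in which the tool goes at most 41.7 mm and 7.16 degrees, less where a joint would pass 70% of its speed; a pose out of reach is approached as far as the arm can. A call with a gripper value outside its range is refused whole. OPENING is the finger opening in m, from 0 to 0.0854, set as the call begins (- or left out, the last holds). The fingers move at their own pace and stop on an object; the grip force is fixed at half the most. Time passes only in rows, so rows that repeat a pose let the fingers close. It gives the time, the measured TCP pose, the force, the opening and the grip force at its end, in the units of the state.
- bot.state(): the state, without advancing time (a new reading comes with each control period).
- read_camera(name): name is "side" or "top" or "wrist"; returns (picture, depth): 480x640x3 uint8, red, green, blue; 480x640 float32, m along the optical axis (not along the pixel's ray), 0 where there is no reading.
- camera_params(name): a dict with "fx", "fy", "cx", "cy" (pixels), "world_to_cam" (4x4, takes a point from world to camera coordinates); the wrist camera has in their place "hand_eye" (4x4, takes a point from camera to tool coordinates, whose origin is the TCP and whose axes are the flange's). Camera axes: x right, y up, looking along -z (the intrinsics and any distortion apply to the point x, -y, -z); pixel columns grow to the right and rows downward; lengths in m; the calibration is good to about 2 mm. A picture is of the moment at which its call begins: read the wrist's pose just before it. camera_params takes no time and is no camera call.
- bot.job_done(): hands the job in; it is judged then, once.
The state is a dict: "t": time; "qpos": joint angles; "qvel": joint speeds; "tau": joint torques, N m; "tcp_pos": TCP position; "tcp_rot": TCP orientation; "force": force on the tool from outside, world axes, zero at the start; "ft_torque": the same for the moment, N m; "gripper_width": finger opening in m; "finger_force": force on a finger pad.
Only numpy, scipy, OpenCV 4.12 (cv2) and the standard library are available. Lean on these libraries where they do the work, as an engineer would, in place of code of your own. Each camera call takes 0.05 s, during which the arm holds its last target. There are 200 camera calls.

## Task

Three samples stand in a row, a glass beaker, a flat dish and a small vial, each with its own round bench timer in front of it, on the robot's side. The time of the beaker and then that of the dish is up: with the fingertips, lightly press the round cap of the beaker's timer straight down until it stops, where it stays, then do the same with the cap of the dish's timer, and withdraw. Do not touch the vial's timer or any sample, and do not pick up, tip or shift the two timers.

Things in the scene. Friction and masses are not known exactly. Their poses are not given: they have to be found in the camera images.
- beaker: the sample 'beaker': glass beaker with a pouring lip, 64 x 70 mm across and 76 mm high; loose and light. Origin: centre of its underside, z up. Stands on the worktop, in the row of three samples.
- dish: the sample 'dish': flat open clear round dish with small white pellets in it, 62 mm across and 12 mm high; loose and light. Origin: centre of its underside, z up. Stands on the worktop, in the row of three samples.
- vial: the sample 'vial': small glass vial with a ribbed screw cap, 25 mm across and 51 mm high; loose and light. Origin: centre of its underside, z up. Stands on the worktop, in the row of three samples.
- timer_beaker: round dark grey bench timer with a white cap, in front of the beaker (about 125 mm nearer the robot; all three look alike); 68 mm across, rim 30 mm high, loose, 0.27 kg. Its housing yields on a soft rubber foot, 1 mm per 2.5 N of push, 6 mm at most, and springs back. Origin: centre of its underside, z up; -x points to its small display, roughly towards the robot.
- top_beaker (a point): centre of the top face of the round white push cap of the timer in front of the beaker; the cap is 38 mm across, its nearly flat top 38 mm above the worktop when up and 32 mm when fully down (less while it is pressed, as the housing yields on its foot). It moves with the cap.
- cap_beaker (a joint): travel of that cap, in m: 0 up (timer running), 0.006 fully down against its stop (timer stopped). It needs about 3 N to move, and then stays where it is left in the housing: it has no spring.
- timer_dish: round dark grey bench timer with a white cap, in front of the dish (about 125 mm nearer the robot; all three look alike); 68 mm across, rim 30 mm high, loose, 0.27 kg. Its housing yields on a soft rubber foot, 1 mm per 2.5 N of push, 6 mm at most, and springs back. Origin: centre of its underside, z up; -x points to its small display, roughly towards the robot.
- top_dish (a point): centre of the top face of the round white push cap of the timer in front of the dish; the cap is 38 mm across, its nearly flat top 38 mm above the worktop when up and 32 mm when fully down (less while it is pressed, as the housing yields on its foot). It moves with the cap.
- cap_dish (a joint): travel of that cap, in m: 0 up (timer running), 0.006 fully down against its stop (timer stopped). It needs about 3 N to move, and then stays where it is left in the housing: it has no spring.
- timer_vial: round dark grey bench timer with a white cap, in front of the vial (about 125 mm nearer the robot; all three look alike); 68 mm across, rim 30 mm high, loose, 0.27 kg. Its housing yields on a soft rubber foot, 1 mm per 2.5 N of push, 6 mm at most, and springs back. Origin: centre of its underside, z up; -x points to its small display, roughly towards the robot.
- top_vial (a point): centre of the top face of the round white push cap of the timer in front of the vial; the cap is 38 mm across, its nearly flat top 38 mm above the worktop when up and 32 mm when fully down (less while it is pressed, as the housing yields on its foot). It moves with the cap.
- cap_vial (a joint): travel of that cap, in m: 0 up (timer running), 0.006 fully down against its stop (timer stopped). It needs about 3 N to move, and then stays where it is left in the housing: it has no spring.
There are look-alikes about, which are no part of the job. What is shaped like the timer_vial but red is not meant.

How it is judged:
On the way, in this order (a step that is already met when the one before it is completed fails the run):
1. the cap of the beaker's timer is down and released, while the caps of the other two are still up (value of joint cap_beaker above 0.0045 m and value of joint each of cap_dish, cap_vial below 0.001 m and contact force between the fingers and timer_beaker below 0.1 N), for 0.1 s.
2. then the cap of the dish's timer is down too and released (value of joint each of cap_beaker, cap_dish above 0.0045 m and value of joint cap_vial below 0.001 m and contact force between the fingers and timer_dish below 0.1 N), for 0.1 s.
At the end, for the whole second after the job is handed in: The caps of the beaker's and the dish's timers are down (at least 4.5 of 6 mm) and the vial's timer's cap is still up (less than 1 mm); all three timers are within 15 mm of where they stood, level and at rest; all three samples are within 12 mm of where they stood, upright and at rest (value of joint each of cap_beaker, cap_dish above 0.0045 m and value of joint cap_vial below 0.001 m and distance of each of timer_beaker, timer_dish, timer_vial from where it was at the start of the episode below 0.015 m and angle between each of timer_beaker, beaker, timer_dish, dish, timer_vial, vial's own z axis and vertical below 0.1 rad and linear speed of each of timer_beaker, beaker, timer_dish, dish, timer_vial, vial below 0.02 m/s and distance of each of beaker, dish, vial from where it was at the start of the episode below 0.012 m); the robot touches nothing.
It fails at once if a timer is lifted (more than 8 mm) or tipped (height (world z) of any of timer_beaker, timer_dish, timer_vial above 0.008 m or angle between any of timer_beaker, timer_dish, timer_vial's own z axis and vertical above 0.25 rad).
It fails at once if a timer is pushed more than 20 mm from its place (distance of any of timer_beaker, timer_dish, timer_vial from where it was at the start of the episode above 0.02 m).
It fails at once if the vial's timer is touched (contact force between any of the fingers, the arm and timer_vial above 0.5 N).
It fails at once if a timer is pressed with more than 20 N (contact force between the fingers and timer_beaker above 20 N or contact force between the fingers and timer_dish above 20 N).
It fails at once if a sample is touched or moved (contact force between any of the fingers, the arm and beaker above 0.5 N or distance of any of beaker, dish, vial from where it was at the start of the episode above 0.012 m or contact force between any of the fingers, the arm and dish above 0.5 N or contact force between any of the fingers, the arm and vial above 0.5 N).
It also fails if it takes over 32 s, if anything falls off the work surface, if the arm or the gripper's body presses on something with over 40 N, if the wrist force passes 120 N, or if a joint passes its speed limit or range.

## Working session

There is one attempt and no reset: what is moved stays moved. The work goes in short steps, Python scripts to look and compute and a shell command to move; the robot and the scene stay as the last step left them, time stands still between calls to the robot, and variables do not carry over. Pictures are saved under pics/ and viewed, at most 10 in all, crops included, and the job is handed in when it is done.

```bash
mkdir -p pics; cat > h.py <<'E'
import numpy as np,cv2
from cell import bot,read_camera,camera_params
def world(name,d):
    p=camera_params(name);h,w=d.shape
    u,v=np.meshgrid(np.arange(w),np.arange(h))
    x=(u-p["cx"])/p["fx"]*d;y=(v-p["cy"])/p["fy"]*d
    P=np.stack([x,-y,-d,np.ones_like(d)],-1)
    return P@np.linalg.inv(np.array(p["world_to_cam"])).T
E
python3 - <<'E'
from h import *
s=bot.state();print(s)
for n in("top","side"):
    im,d=read_camera(n);cv2.imwrite(f"pics/{n}.png",im[:,:,::-1]);W=world(n,d)
    np.save(n+".npy",W);np.save(n+"im.npy",im);print(n,{k:v for k,v in camera_params(n).items()})
E
```

```text
{'t': 0.0, 'qpos': array([ 1.16200791,  0.39916445,  0.0450462 ,  1.53787529, -0.01869504,
        1.20688385, -0.05071551]), 'qvel': array([ 0.00057171, -0.00016051,  0.00032966,  0.00082227, -0.00109851,
       -0.00041661,  0.00046542]), 'tau': array([ 2.75505026e-04, -4.75119960e+01,  1.36487737e+00, -2.54223347e+01,
        1.17421933e-02,  9.68193461e-03,  1.74534808e-06]), 'tcp_pos': array([ 0.19797851, -0.61845825,  0.2302836 ]), 'tcp_rot': array([-9.29842105e-04,  9.88020691e-01,  1.54318510e-01, -2.16568955e-04]), 'force': array([ 0.10870014,  0.32128944, -0.25761495]), 'ft_torque': array([ 0.00356864, -0.02586142,  0.01963149]), 'finger_force': 0.0, 'gripper_width': 0.0852987094668527}
top {'fx': 541.1234625759776, 'fy': 541.1234625759776, 'cx': 322.7340003846375, 'cy': 239.22564197538415, 'world_to_cam': array([[-8.19309717e-04, -9.99999254e-01, -9.05688968e-04,
        -1.54712518e-02],
       [ 9.94929309e-01, -9.06243422e-04,  1.00572602e-01,
        -5.63574193e-01],
       [-1.00573347e-01, -8.18696390e-04,  9.94929310e-01,
        -9.58855567e-01],
       [ 0.00000000e+00,  0.00000000e+00,  0.00000000e+00,
         1.00000000e+00]])}
side {'fx': 478.2602240515731, 'fy': 478.2602240515731, 'cx': 326.13214731047225, 'cy': 248.82015805374894, 'world_to_cam': array([[ 0.95548158, -0.29445957,  0.01866855, -0.54386683],
       [ 0.16746166,  0.59330884,  0.78736346, -0.12226737],
       [-0.24292292, -0.74918502,  0.61620635, -0.75854891],
       [ 0.        ,  0.        ,  0.        ,  1.        ]])}
```

View pics/top.png

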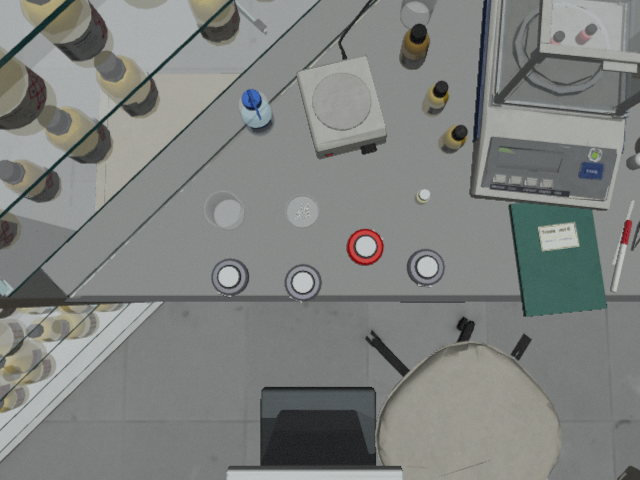

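View pics/side.png

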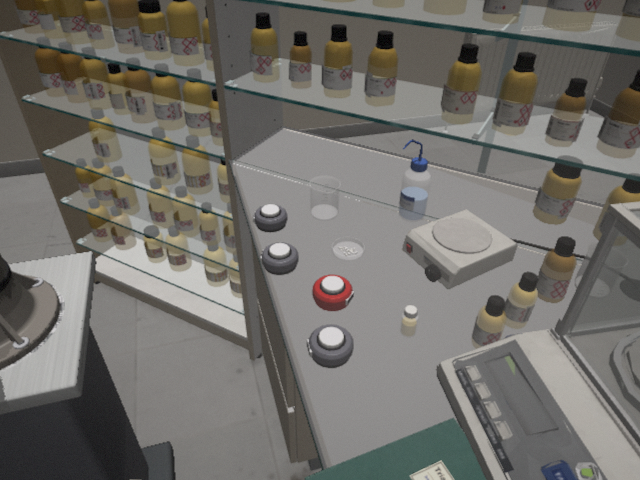

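The top view shows the beaker at (228,210), the dish at (302,211) and the vial at (423,196). Their timers are at (230,277), (302,282) and (427,267), and the red look-alike is at (365,246). Next I'll locate the caps.

```bash
python3 - <<'E'
from h import *
for n,px in(("top",[(230,277),(302,282),(427,267),(365,246)]),("side",[(270,211),(280,250),(331,337),(332,286)])):
    W=np.load(n+".npy");im=np.load(n+"im.npy").astype(int)
    for u,v in px:
        m=np.zeros(im.shape[:2],bool);m[v-17:v+18,u-17:u+18]=1
        m&=(im.min(2)>175)&(W[...,2]>.033)&(W[...,2]<.045)
        P=W[m][:,:3];print(n,(u,v),m.sum(),np.round(P.mean(0),4),np.round(np.ptp(P,axis=0),3), np.round((P.max(0)+P.min(0))/2,4))
W=np.load("top.npy")
for u,v in[(228,210),(302,211),(423,196)]:print(np.round(W[v,u,:3],3))
# high things near workspace
for n in("top","side"):
    W=np.load(n+".npy");d=W[...,2]
    m=(d>.1)&(W[...,0]>.2)&(W[...,0]<.95)&(W[...,1]>-.3)&(W[...,1]<.5)
    P=W[m];H=P[:,:3]
    for x in np.arange(.2,.95,.1):
        q=H[(H[:,0]>=x)&(H[:,0]<x+.1)]
        if len(q):print(n,round(x,1),len(q),"y",q[:,1].min().round(2),q[:,1].max().round(2),"z",q[:,2].min().round(2),q[:,2].max().round(2))
E
```

```text
top (230, 277) 288 [0.4963 0.1539 0.0379] [0.032 0.033 0.009] [0.4965 0.1542 0.0382]
top (302, 282) 289 [0.4856 0.0206 0.0376] [0.032 0.034 0.01 ] [0.4856 0.0204 0.0381]
top (427, 267) 283 [ 0.5135 -0.2036  0.0373] [0.033 0.034 0.009] [ 0.5142 -0.2036  0.0375]
top (365, 246) 282 [ 0.5507 -0.093   0.0376] [0.033 0.034 0.009] [ 0.5504 -0.0933  0.0377]
side (270, 211) 139 [0.4964 0.1523 0.0382] [0.034 0.038 0.006] [0.4965 0.1549 0.0382]
side (280, 250) 187 [0.4849 0.0192 0.0382] [0.034 0.034 0.006] [0.4851 0.0195 0.0379]
side (331, 337) 340 [ 0.5125 -0.2051  0.0382] [0.035 0.037 0.006] [ 0.5129 -0.203   0.0379]
side (332, 286) 229 [ 0.55   -0.0947  0.0382] [0.034 0.034 0.006] [ 0.5503 -0.0934  0.038 ]
[0.622 0.163 0.001]
[0.619 0.023 0.003]
[ 0.639 -0.196  0.05 ]
top 0.4 2389 y -0.02 0.49 z 0.1 1.01
top 0.5 5362 y 0.32 0.48 z 0.18 0.38
top 0.6 15570 y 0.22 0.46 z 0.18 0.57
top 0.7 18691 y 0.08 0.36 z 0.1 0.57
top 0.8 8107 y -0.22 0.28 z 0.1 0.4
top 0.9 1684 y -0.2 0.13 z 0.1 0.2
side 0.4 2675 y 0.42 0.5 z 0.1 0.36
side 0.5 2755 y 0.32 0.5 z 0.18 0.38
side 0.6 4488 y 0.22 0.5 z 0.18 0.39
side 0.7 5786 y 0.08 0.5 z 0.1 0.39
side 0.8 7389 y 0.02 0.46 z 0.1 0.42
side 0.9 4499 y -0.2 0.36 z 0.1 0.42
```

```bash
python3 -m creep '{"xyz":[[0.03,-0.019,0],[0.06,-0.038,0],[0.09,-0.057,0],[0.12,-0.076,0],[0.15,-0.095,0],[0.18,-0.114,0],[0.21,-0.133,0],[0.24,-0.152,0],[0.27,-0.171,0],[0.293,-0.187,0]],"twist":[0,0,0,0,0,0,0,0,0,0]}' 0
python3 -m creep '{"xyz":[[0.016,-0.033,0],[0.032,-0.066,0],[0.048,-0.099,0],[0.064,-0.132,0],[0.08,-0.165,0],[0.096,-0.198,0],[0.112,-0.231,0],[0.128,-0.264,0],[0.144,-0.297,0],[0.16,-0.33,0]],"twist":[0,0,0,0,0,0,0,0,0,0]}'
python3 -m creep '{"xyz":[[0.015,-0.03,0],[0.03,-0.06,0],[0.045,-0.09,0],[0.06,-0.115,0],[0.067,-0.127,0],[0.067,-0.127,0],[0.067,-0.127,0],[0.067,-0.127,0]],"twist":[0,0,0,0,0,0,0,0]}'
python3 - <<'E'
from h import *
s=bot.state();print(s)
from scipy.spatial.transform import Rotation as R
q=s["tcp_rot"];M=R.from_quat([*q[1:],q[0]]).as_matrix()
print(M.round(4));print("shift in tool",M.T@(np.array([.4965,.1542,.05])-s["tcp_pos"]))
E
```

```text
t: 0.93
tcp_pos: [0.422, -0.3487, 0.231]
tcp_rot: [-0.0, 0.988, 0.156, 0.0]
force: [1.5, 0.3, -0.0]
gripper_width: 0.0001
finger_force: 0.0
t: 1.77
tcp_pos: [0.4716, 0.0131, 0.2311]
tcp_rot: [0.0, 0.988, 0.154, -0.0]
force: [0.1, -0.2, -0.5]
gripper_width: 0.0001
finger_force: 0.0
t: 2.43
tcp_pos: [0.4968, 0.1512, 0.2308]
tcp_rot: [0.001, 0.988, 0.154, -0.001]
force: [0.6, -0.4, -0.2]
gripper_width: 0.0001
finger_force: 0.0
{'t': 2.4333, 'qpos': array([ 0.09865258,  0.19503586, -0.5435374 ,  1.83304172,  0.11124787,
        1.14494551, -1.74522848]), 'qvel': array([ 0.01372708, -0.00731012,  0.00990078,  0.00634314, -0.00200787,
       -0.00081279, -0.00286776]), 'tau': array([-8.37424658e-01, -3.28420365e+01, -2.86769025e+00, -2.48230237e+01,
       -5.83838427e-02, -2.83539842e-02,  1.01395020e-03]), 'tcp_pos': array([0.49680739, 0.1512174 , 0.23079482]), 'tcp_rot': array([ 6.37424566e-04,  9.88142931e-01,  1.53534228e-01, -6.18166210e-04]), 'force': array([ 0.63446757, -0.37704927, -0.23921839]), 'ft_torque': array([-0.04757972, -0.0025672 , -0.02296159]), 'finger_force': 0.0, 'gripper_width': 9.823961085730761e-05}
[[ 0.9529  0.3034 -0.001 ]
 [ 0.3034 -0.9529 -0.0014]
 [-0.0014  0.0011 -1.    ]]
shift in tool [ 0.00086836 -0.00312869  0.18079053]
```

```bash
python3 -m creep '{"xyz":[[0.001,-0.003,0.03],[0.001,-0.003,0.06],[0.001,-0.003,0.09],[0.001,-0.003,0.12],[0.001,-0.003,0.14],[0.001,-0.003,0.155],[0.001,-0.003,0.165],[0.001,-0.003,0.17],[0.001,-0.003,0.17],[0.001,-0.003,0.17]],"twist":[0,0,0,0,0,0,0,0,0,0]}'
python3 - <<'E'
from h import *
print(bot.state()["force"],bot.state()["tcp_pos"])
im,d=read_camera("side");cv2.imwrite("pics/side2.png",cv2.resize(im[130:330,180:420,::-1],(720,600)))
E
```

```text
t: 3.27
tcp_pos: [0.4977, 0.1556, 0.0619]
tcp_rot: [0.0, 0.988, 0.154, 0.001]
force: [0.9, 0.2, 0.7]
gripper_width: 0.0001
finger_force: 0.0
[0.92104605 0.2175767  0.65329841] [0.49769464 0.15561353 0.06189351]
```

View pics/side2.png

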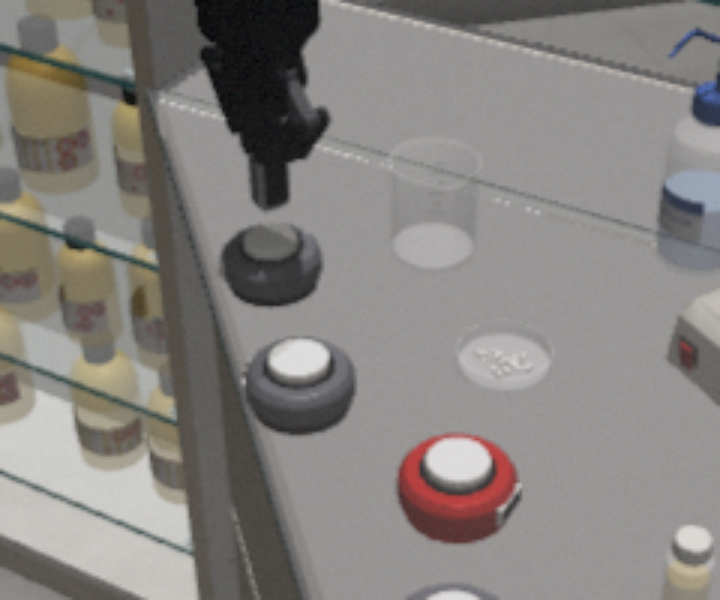

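The finger tips (about (270,205) in the crop) are centred over the beaker timer's cap (about (272,240)) and well clear of the beaker. I'll press in small steps.

```bash
python3 -m creep '{"xyz":[[-0.001,0,0.01],[-0.001,0,0.018],[-0.001,0,0.022],[-0.001,0,0.024],[-0.001,0,0.025],[-0.001,0,0.026],[-0.001,0,0.027],[-0.001,0,0.027],[-0.001,0,0.027]],"twist":[0,0,0,0,0,0,0,0,0]}'
```

```text
t: 4.07
tcp_pos: [0.496, 0.1556, 0.0343]
tcp_rot: [0.0, 0.988, 0.154, -0.0]
force: [-2.0, -1.0, 2.5]
gripper_width: -0.0001
finger_force: 1.1
```

```bash
python3 -m creep '{"xyz":[[0,0,0.001],[0,0,0.002],[0,0,0.003],[0,0,0.003],[0,0,0.003]],"twist":[0,0,0,0,0]}'
```

```text
t: 4.48
tcp_pos: [0.4963, 0.1557, 0.0313]
tcp_rot: [0.0, 0.988, 0.154, 0.0]
force: [-1.8, -1.0, 2.7]
gripper_width: 0.0001
finger_force: 1.3
```

```bash
python3 -m creep '{"xyz":[[0,0,0.001],[0,0,0.002],[0,0,0.002],[0,0,0.002]],"twist":[0,0,0,0]}'
```

```text
t: 4.82
tcp_pos: [0.4963, 0.1557, 0.0296]
tcp_rot: [0.0, 0.988, 0.154, 0.0]
force: [-2.3, -1.5, 6.8]
gripper_width: -0.0003
finger_force: 3.1
```

The force rose well above the sliding level, so the cap is on its stop. Now I'll lift and go over to the dish's timer.

```bash
python3 -m creep '{"xyz":[[0,0,-0.01],[0,0,-0.03],[0,0,-0.05],[-0.01,0.025,-0.05],[-0.02,0.05,-0.05],[-0.03,0.075,-0.05],[-0.041,0.1,-0.05],[-0.052,0.126,-0.04],[-0.052,0.126,-0.033],[-0.052,0.126,-0.033]],"twist":[0,0,0,0,0,0,0,0,0,0]}'
python3 -m creep '{"xyz":[[0,0,0],[0,0,0]],"twist":[0,0]}'
python3 - <<'E'
from h import *
s=bot.state();print(s["force"],s["tcp_pos"])
im,d=read_camera("side");cv2.imwrite("pics/side3.png",cv2.resize(im[130:330,180:420,::-1],(720,600)))
W=world("side",d);m=np.zeros(d.shape,bool);m[195:226,255:286]=1;m&=(im.min(2)>170)&(W[...,2]>.027)&(W[...,2]<.045)
print(m.sum(),np.median(W[m][:,:3],axis=0),np.percentile(W[m][:,2],[10,90]))
E
```

```text
t: 5.65
tcp_pos: [0.4844, 0.0179, 0.0614]
tcp_rot: [0.0, 0.988, 0.152, -0.001]
force: [-1.1, 0.3, 0.5]
gripper_width: 0.0001
finger_force: 0.0
t: 5.82
tcp_pos: [0.4858, 0.0215, 0.0629]
tcp_rot: [-0.0, 0.988, 0.155, 0.001]
force: [-0.3, 0.2, -0.0]
gripper_width: 0.0
finger_force: 0.0
[-0.3213939   0.21505881 -0.0015472 ] [0.48580409 0.0214634  0.06285279]
24 [0.48383652 0.15009244 0.03156151] [0.0303692  0.03387265]
```

View pics/side3.png

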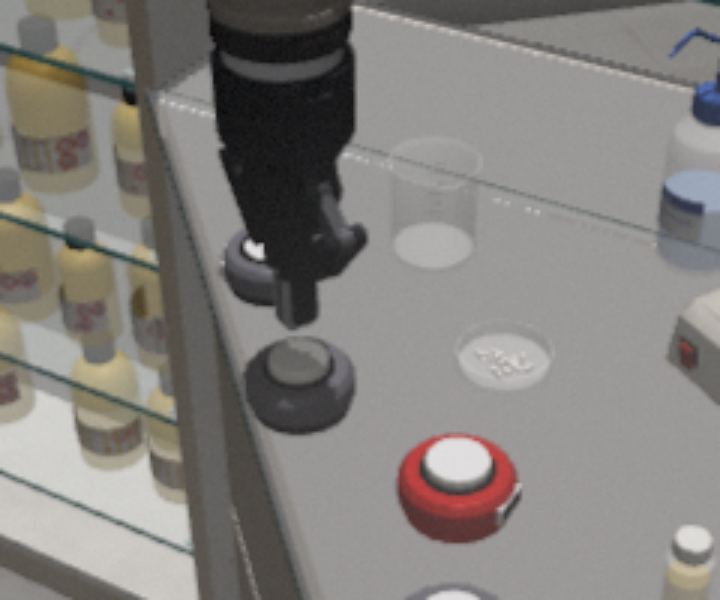

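The beaker cap now reads z ≈ 0.032, so it is down. The fingers (about (297,325)) stand centred over the dish timer's cap (about (298,360)).

```bash
python3 -m creep '{"xyz":[[0,0,0.01],[0,0,0.018],[0,0,0.023],[0,0,0.025],[0,0,0.026],[0,0,0.027],[0,0,0.028],[0,0,0.029],[0,0,0.03],[0,0,0.03]],"twist":[0,0,0,0,0,0,0,0,0,0]}'
```

```text
t: 6.7
tcp_pos: [0.4849, 0.02, 0.0322]
tcp_rot: [-0.0, 0.988, 0.154, -0.0]
force: [-1.5, 1.1, 2.8]
gripper_width: 0.0003
finger_force: 1.3
```

```bash
python3 -m creep '{"xyz":[[0,0,0.001],[0,0,0.002],[0,0,0.003],[0,0,0.003],[0,0,0.003]],"twist":[0,0,0,0,0]}'
```

```text
t: 7.12
tcp_pos: [0.4852, 0.0198, 0.0296]
tcp_rot: [0.0, 0.988, 0.154, 0.0]
force: [-3.1, 1.6, 6.7]
gripper_width: -0.0001
finger_force: 3.1
```

```bash
python3 -m creep '{"xyz":[[0,0,-0.01],[0,0,-0.03],[0,0,-0.06],[0,0,-0.09],[0,0,-0.12],[0,0,-0.15],[0,0,-0.18],[0,0,-0.2],[0,0,-0.2],[0,0,-0.2]],"twist":[0,0,0,0,0,0,0,0,0,0]}'
python3 -m creep '{"xyz":[[0,0,0],[0,0,0],[0,0,0],[0,0,0]],"twist":[0,0,0,0]}'
python3 - <<'E'
from h import *
s=bot.state();print(s["force"],s["tcp_pos"])
im,d=read_camera("side");cv2.imwrite("pics/side4.png",cv2.resize(im[130:380,180:420,::-1],(576,600)))
W=world("side",d)
for u,v in[(270,213),(280,252),(331,337),(332,286)]:
    m=np.zeros(d.shape,bool);m[v-15:v+16,u-17:u+18]=1;m&=(im.min(2)>165)&(W[...,2]>.027)&(W[...,2]<.045)
    P=W[m][:,:3];print(m.sum(),P.mean(0).round(4) if len(P) else 0)
E
```

```text
t: 7.95
tcp_pos: [0.4861, 0.0194, 0.2308]
tcp_rot: [0.001, 0.988, 0.154, 0.002]
force: [-0.3, 0.5, 0.3]
gripper_width: 0.0
finger_force: 0.0
t: 8.28
tcp_pos: [0.4845, 0.0197, 0.2283]
tcp_rot: [-0.0, 0.988, 0.154, -0.001]
force: [0.2, -0.4, -0.3]
gripper_width: -0.0
finger_force: 0.0
[ 0.15083711 -0.38401309 -0.26056253] [0.48445174 0.01972695 0.22826003]
127 [0.4958 0.1528 0.0322]
91 [0.492  0.0169 0.0325]
359 [ 0.5127 -0.2052  0.038 ]
245 [ 0.5501 -0.0951  0.0381]
```

View pics/side4.png

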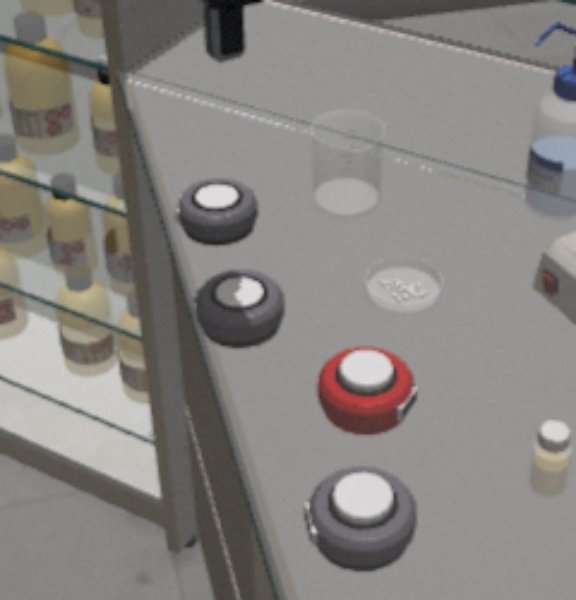

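The beaker cap (217,197) and dish cap (241,292) are down at about 32 mm. The vial's timer cap (362,497) is still up at 38 mm. Nothing has shifted, and the arm is clear.

```bash
python3 -c "
from cell import bot
print(bot.job_done())"
```

```text
the job is handed in; nothing more can be done
None
```

I pressed the beaker's timer cap and then the dish's to their stops and withdrew. The last camera check showed both caps down, the vial's cap still up and nothing visibly moved; the job is handed in, but no verdict came back.

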